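# Run a print through the table press

### The job

Run the print through the small green table press: take the red knob on the leaning handwheel and turn the wheel clockwise (as seen from the robot), a bit more than one full turn, until you feel it come up firmly against its stop and the bed is all the way to the right. Then let go and leave the wheel there. Drive the bed only with the wheel, do not touch the bed itself, and leave the other things on the table where they lie.

Things in the scene. Friction and masses are not known exactly. Their poses are not given: they have to be found in the camera images.
- press: Green and grey table press, fixed to the table, turned up to 0.35 rad about z. Origin on the table straight under the handwheel's centre; x points away from the operator through the press, y to the operator's left, z up. Base plate 290 x 360 x 12 mm: x -40 to 250 mm, y -180 to 180 mm. Two uprights 75 mm wide stand behind the wheel, carrying the head beam.
- head_beam (a point): Middle of the lower front edge of the press's head beam, 72 mm behind and 279 mm above the press origin. The beam is 80 mm wide, 34 mm high and runs back 180 mm; two tee-handles on it reach z = 335 mm. It is close behind and above the far side of the wheel, so the tool should come leaning with the knob, not upright, with the wide side of the gripper across the press (along its y).
- wheel_center (a point): Centre of the handwheel, 150 mm above the press origin. The wheel's shaft leans 25 degrees (0.436 rad) from vertical towards the operator: outward direction (-0.423, 0, 0.906) in the press frame. The wheel lies square to it: dark ring of 68 mm centre-line radius, 12 mm thick, three spokes, hub 34 mm across standing 13 mm above the ring's middle plane.
- knob_grip (a point): Grip point of the red crank knob, on its axis: a red round sleeve, 24 mm across, parallel to the shaft and 60 mm from it, reaching from 10 to 60 mm above the wheel's plane; this point is 40 mm above it. The sleeve spins freely on its pin, so a gripper can hold it without turning. As the wheel turns this point goes round a circle of 60 mm radius about the shaft.
- handwheel (a joint): Angle of the handwheel (rad), growing clockwise as seen from the robot. At 0 the knob is at the wheel's left (+y of the press), at pi/2 at its top (far side), at pi at the right. It starts between 0 and 1.8; hard stop at 8.2, so 6.4 to 8.2 rad further on. It drags with about 0.12 N m (2 N at the knob) and stays where left; at the stop the force rises sharply.
- press_bed: Aluminium bed 98 x 200 x 12 mm with white paper and a reddish 66 x 100 mm printing block on it, in rails behind the wheel. Origin under its middle, 30 mm above the table. Geared to the wheel: it slides 13.7 mm to the operator's right (-y of the press) for each rad, 112 mm in all, and ends against the right-hand dark stop block.
- tube_ochre: White and ochre paint tube, 38 x 112 x 25 mm, lying in front of the press base, at the left. Bystander. Origin under its middle.
- glue_stick: White and red glue stick, 26 x 92 x 26 mm, lying in front of the press base, at the right. Bystander. Origin under its middle.
- eraser: Blue and white eraser, 21 x 45 x 13 mm, beside the press base, at its left. Bystander. Origin under its middle.
- clothes_peg: Wooden clothes peg, 15 x 72 x 12 mm, beside the press base, at its right. Bystander. Origin under its middle.
- tempera_red: Red paint bottle with white nozzle, 59 x 57 x 155 mm, standing to the left of the press. Bystander. Origin under its middle.

How it is judged:
By the outcome, as a careful person would: the job done as asked, in the order asked, and still so for the second after the job is handed in, with the robot touching nothing.
It also fails if it takes over 61 s, if anything falls off the work surface, if the arm or the gripper's body presses on something with over 40 N, if the wrist force passes 120 N, or if a joint passes its speed limit or range.

### The arm

A 6-joint arm with a two-finger parallel gripper is mounted at the origin on a cart in front of the work surface, level with it; the furniture and walls round the work are solid. World frame = base frame: x ahead of the robot, y to its left, z up, the work surface at z = 0. Lengths are in mm, angles in degrees, forces in N, time in s.
With the tool pointing down it reaches from about 300 to 850 mm from the base axis. Payload 4.2 kg.
Tool frame: the origin (TCP) lies midway between the tips of the shut fingers; the grasp point (between the pads) lies 19 mm behind it; z points along the fingers, y is the line along which they close (so a half turn about z gives the same grasp; the last joint's range is limited). The gripper opens to 91 mm and grips with 3 to 60 N. Pads are 32 mm wide; open, the fingers measure 118 mm over their backs; the gripper's body (76 mm by 178 mm) begins 60 mm behind the grasp point.
Start: joints at [-64.916, 18.312, 89.639, -0, 72.044, -1.146], TCP at [254.142, -515.805, 213.976] pointing down, gripper open.
Joint ranges: [-177.97, 177.97], [-48.28, 115.42], [12.27, 149.76], [-77.06, 257.06], [2.81, 150.46], [-146.56, 146.56]. Speed limits (degrees/s): [147.25, 147.25, 180, 180, 180, 180].

### API

Orientations are given as [roll, pitch, yaw] about the fixed x, y, z axes, in that order (R = Rz(yaw) Ry(pitch) Rx(roll)).
In Python, from workcell import env gives the robot as it stands.
- The arm moves only by the shell command python3 drive.py [OPENING] [FORCE], which reads ROWS from standard input. ROWS is a JSON list of rows, 1 to 8 of them, each an object with the fields xyz (a list: dx, dy, dz in mm), rot (a list: a rotation vector rx, ry, rz in degrees); a field left out counts as zero; each row shifts and turns the commanded pose from where the row before left it, along the tool's axes as they then stand; what a row does not reach is not made up. A row lasts 1/10 s, in which the tool goes at most 50 mm and 8.59 degrees, less where a joint would pass 70% of its speed; a pose out of reach is approached as far as the arm can. OPENING is the finger opening in mm, set as the command begins (- or left out keeps the last). The fingers move at their own pace and stop on an object; FORCE is the grip in N (left out, the last holds). Time passes only in rows, so rows that do not move let the fingers close. It prints the time, the measured TCP pose, the force, the opening and the grip force at its end. Input that does not fit is refused with a message, and nothing moves.
- env.state(): the state, without advancing time (a new reading comes with each control period).
- env.grab_frame(name): name is "scene" or "top"; returns the picture (400x640x3 uint8, blue, green, red); there is no depth.
- env.camera_model(name): a dict with "fx", "fy", "cx", "cy" (pixels), "T" (4x4, takes a point from camera to world coordinates). Camera axes: x right, y up, looking along -z (the intrinsics and any distortion apply to the point x, -y, -z); pixel columns grow to the right and rows downward; lengths in mm; the calibration is good to about 2 mm. A picture is of the moment at which its call begins. camera_model takes no time and is no camera call.
- env.job_done(): hands the job in; it is judged then, once.
The state is a dict: "time_s": time; "qpos": joint angles; "qvel": joint speeds; "effort": joint torques, N m; "ee_pos": TCP position; "ee_rot": TCP orientation; "force": force on the tool from outside, world axes, zero at the start; "torque": the same for the moment, N m; "gripper_width": finger opening in mm; "gripper_force": force on a finger pad.
Only numpy, scipy, OpenCV 4.12 (cv2) and the standard library are available. Lean on these libraries where they do the work, as an engineer would, in place of code of your own. Each camera call takes 0.05 s, during which the arm holds its last target. There are 200 camera calls.

## Working session

There is one attempt and no reset: what is moved stays moved. The work goes in short steps, Python scripts to look and compute and a shell command to move; the robot and the scene stay as the last step left them, time stands still between calls to the robot, and variables do not carry over. Pictures are saved under pics/ and viewed, at most 10 in all, crops included, and the job is handed in when it is done.

```bash
ls; mkdir -p pics; python3 - <<'E'
from workcell import env
import cv2
for n in("scene","top"):
    cv2.imwrite(f"pics/{n}0.png",env.grab_frame(n)); c=env.camera_model(n); print(n,{k:c[k] for k in c if k!="T"}); print(c["T"].round(3) if hasattr(c["T"],"round") else c["T"])
s=env.state(); print(s)
E
```

```text
drive.py
pics
workcell.py
scene {'fx': 370.2213877152319, 'fy': 370.2213877152319, 'cx': 319.04194155799024, 'cy': 193.96509955305922}
[[ 7.60000e-01  4.98000e-01 -4.18000e-01  2.28415e+02]
 [-6.50000e-01  5.64000e-01 -5.10000e-01 -5.39990e+02]
 [-1.90000e-02  6.59000e-01  7.52000e-01  9.18802e+02]
 [ 0.00000e+00  0.00000e+00  0.00000e+00  1.00000e+00]]
top {'fx': 430.9977458259443, 'fy': 430.9977458259443, 'cx': 323.79794643271686, 'cy': 200.55955592309755}
[[-9.000000e-03  9.800000e-01 -2.010000e-01  4.171530e+02]
 [-1.000000e+00 -1.000000e-02 -3.000000e-03 -5.044900e+01]
 [-5.000000e-03  2.010000e-01  9.800000e-01  1.266011e+03]
 [ 0.000000e+00  0.000000e+00  0.000000e+00  1.000000e+00]]
{'time_s': 0.1, 'qpos': array([-6.49153080e+01,  1.83478647e+01,  8.96990275e+01,  2.27003257e-05,
        7.20433916e+01, -1.14648818e+00]), 'qvel': array([-0.11301537, -0.01449947, -0.18029777, -0.00224956, -0.04365496,
       -0.07875711]), 'effort': array([ 7.21042306e-04, -4.13330805e+01, -2.32509828e+01,  7.29384064e-02,
        4.22038184e-02, -5.27301108e-05]), 'ee_pos': array([ 253.95327243, -515.3837992 ,  213.20811872]), 'ee_rot': array([-1.79909735e+02, -1.82803743e-03,  2.62311717e+01]), 'force': array([ 0.30931702, -0.39158324, -0.84165845]), 'torque': array([ 0.00974523,  0.00766588, -0.00444761]), 'gripper_force': 0.0, 'gripper_width': 90.97693785718627}
```

View pics/scene0.png

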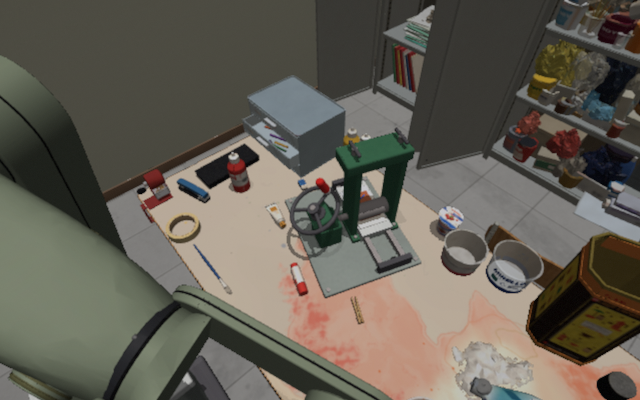

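View pics/top0.png

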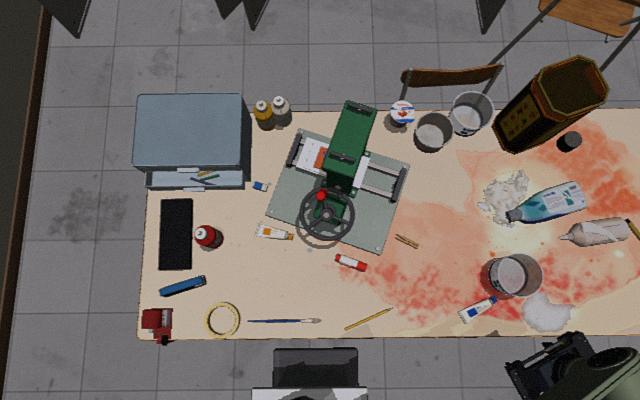

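Top view: wheel at about (327,216), red knob (320,196), plate corners about (300,130), (410,160), (381,252), (265,217). Scene view: knob (322,186). I'll enlarge both to get exact points.

```bash
cat > h.py <<'E'
import numpy as np, cv2
from workcell import env
def ray(n,u,v):
    c=env.camera_model(n);T=np.array(c["T"]);d=T[:3,:3]@np.array([(u-c["cx"])/c["fx"],-(v-c["cy"])/c["fy"],-1.]);return T[:3,3],d/np.linalg.norm(d)
def onz(n,u,v,z):
    o,d=ray(n,u,v);return o+d*(z-o[2])/d[2]
def tri(*r):
    A=0;b=0
    for n,u,v in r:
        o,d=ray(n,u,v);P=np.eye(3)-np.outer(d,d);A=A+P;b=b+P@o
    x=np.linalg.solve(A,b);return x,[round(float(np.linalg.norm(np.cross(x-ray(*q)[0],ray(*q)[1]))),1) for q in r]
def proj(n,p):
    c=env.camera_model(n);T=np.array(c["T"]);q=T[:3,:3].T@(np.array(p)-T[:3,3]);return np.array([c["cx"]+c["fx"]*q[0]/-q[2],c["cy"]-c["fy"]*q[1]/-q[2]])
def red(img,x0,x1,y0,y1):
    h=cv2.cvtColor(img,cv2.COLOR_BGR2HSV);m=((h[...,0]<8)|(h[...,0]>172))&(h[...,1]>170)&(h[...,2]>70)
    k=np.zeros_like(m);k[y0:y1,x0:x1]=m[y0:y1,x0:x1];ys,xs=np.nonzero(k);return xs.mean(),ys.mean(),len(xs),xs.min(),xs.max(),ys.min(),ys.max()
E
python3 - <<'E'
from h import *
t=cv2.imread("pics/top0.png");s=cv2.imread("pics/scene0.png")
print(red(t,308,332,186,208),red(s,312,334,174,194))
a=cv2.resize(t[95:265,255:425],None,fx=3.5,fy=3.5,interpolation=cv2.INTER_CUBIC)
b=cv2.resize(s[120:300,270:430],None,fx=3.3,fy=3.3,interpolation=cv2.INTER_CUBIC)
cv2.imwrite("pics/ta.png",a);cv2.imwrite("pics/sa.png",b)
E
```

```text
(np.float64(321.10227272727275), np.float64(194.0568181818182), 88, np.int64(316), np.int64(326), np.int64(189), np.int64(199)) (np.float64(322.14130434782606), np.float64(184.47826086956522), 92, np.int64(316), np.int64(328), np.int64(179), np.int64(192))
```

View pics/ta.png

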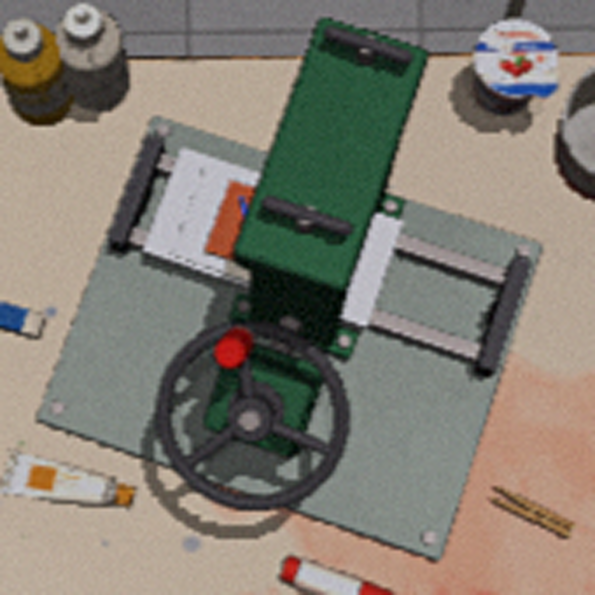

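View pics/sa.png

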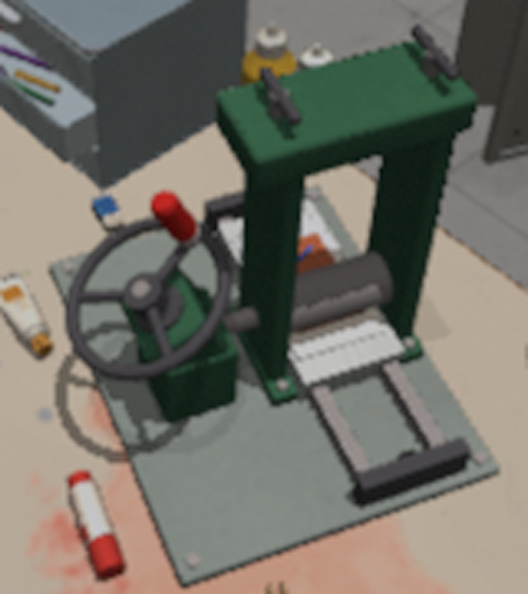

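Plate corners, hub and knob are all clear in both crops. The top crop has corners at (155,118), (541,244), (437,558), (38,421) and the hub at (250,420). The scene crop has corners at (52,265), (183,585), (497,468) and the hub at (145,292).

```bash
cat >> h.py <<'E'
SH=np.array([-np.sin(.4363),0,np.cos(.4363)]);UP=np.array([np.cos(.4363),0,np.sin(.4363)])
def Rz(a):c,s=np.cos(a),np.sin(a);return np.array([[c,-s,0],[s,c,0],[0,0,1.]])
def knob(pose,th,h=40):
    x,y,a=pose;p=np.array([0,0,150.])+60*(np.cos(th)*np.array([0,1.,0])+np.sin(th)*UP)+h*SH
    return Rz(a)@p+[x,y,0]
E
python3 - <<'E'
from h import *
from scipy.optimize import least_squares
t=lambda u,v:("top",u/3.5+255-.36,v/3.5+95-.36)
s=lambda u,v:("scene",u/3.3+270-.35,v/3.3+120-.35)
obs=[(t(155,118),(250,180,12)),(t(541,244),(250,-180,12)),(t(437,558),(-40,-180,12)),(t(38,421),(-40,180,12)),
(s(52,265),(-40,180,12)),(s(183,585),(-40,-180,12)),(s(497,468),(250,-180,12)),
(t(250,420),(-.423*13,0,150+.906*13)),(s(142,290),(-.423*13,0,150+.906*13))]
def res(p,full=False):
    r=[]
    for o,q in obs: r+=list(proj(o[0],Rz(p[2])@np.array(q,float)+[p[0],p[1],0])-o[1:])
    for n,c in (("top",(321.1,194.06)),("scene",(322.14,184.48))):
        r+=list(proj(n,knob(p,p[3],37))-c)
    return np.array(r)
f=least_squares(res,[450,-50,-.29,1.2],loss="soft_l1")
print(f.x,np.degrees(f.x[2:]));print(res(f.x).reshape(-1,2).round(1))
print("hub tri",tri(t(250,420),s(142,290)),"knob tri",tri(("top",321.1,194.06),("scene",322.14,184.48)))
p=f.x[:3];print(knob(p,f.x[3]),"hub model",Rz(p[2])@np.array([-5.5,0,161.8])+[p[0],p[1],0])
np.save("pose.npy",f.x)
E
```

```text
  File "<stdin>", line 14, in <module>
    return func(*args, **kwargs)
    vector_fun = VectorFunction(
        fun_wrapped,
    ...<6 lines>...
        workers=workers
    )
    self._update_fun()
    ~~~~~~~~~~~~~~~~^^
    self.f = self.fun_wrapped(xp_copy(self.x))
             ~~~~~~~~~~~~~~~~^^^^^^^^^^^^^^^^^
    return np.atleast_1d(self.fun(x))
                         ~~~~~~~~^^^
    return self.f(x, *self.args, **self.kwargs)
           ~~~~~~^^^^^^^^^^^^^^^^^^^^^^^^^^^^^^
  File "<stdin>", line 12, in res
  File "h.py", line 20, in knob
    x,y,a=pose;p=np.array([0,0,150.])+60*(np.cos(th)*np.array([0,1.,0])+np.sin(th)*UP)+h*SH
    ^^^^^
ValueError: too many values to unpack (expected 3)
```
Task says "no search over drawn or warped models". A point least-squares fit is fine-ish? It's point correspondences; OK but rather stick to ray casting + rigid align to be safe: cast corners to z=12 plane, Kabsch. Let me do it that way: plane casting then 2D rigid fit (closed form). Knob by triangulation.

I'll use plain ray casts: corners onto z=12, a closed-form rigid alignment, and a triangulated knob.

```bash
python3 - <<'E'
from h import *
t=lambda u,v:("top",u/3.5+255-.36,v/3.5+95-.36)
s=lambda u,v:("scene",u/3.3+270-.35,v/3.3+120-.35)
obs=[(t(155,118),(250,180)),(t(541,244),(250,-180)),(t(437,558),(-40,-180)),(t(38,421),(-40,180)),
(s(52,265),(-40,180)),(s(183,585),(-40,-180)),(s(497,468),(250,-180))]
W=np.array([onz(*o,12)[:2] for o,_ in obs]);L=np.array([q for _,q in obs],float)
w=W@[1,1j];l=L@[1,1j]
a=np.angle(np.sum((w-w.mean())*np.conj(l-l.mean())));o=w.mean()-np.exp(1j*a)*l.mean()
print("pose",o,np.degrees(a));e=w-o-np.exp(1j*a)*l;print("res",np.c_[e.real,e.imag].round(1).tolist())
pose=np.array([o.real,o.imag,a])
R=Rz(a);T=np.array([o.real,o.imag,0])
hub=tri(t(250,420),s(142,290));kn=tri(("top",321.1,194.06),("scene",322.14,184.48))
print("hub",hub,"local",R.T@(hub[0]-T)-[0,0,150]);k=R.T@(kn[0]-T)-[0,0,150]
print("knob",kn,"y,up,shaft",k[1],k@UP,k@SH,"th",np.arctan2(k@UP,k[1]))
np.save("pose.npy",pose)
E
```

```text
pose (609.3141609341728-53.20725800115967j) -19.881132229198546
res [[-3.6, -3.1], [0.2, 2.1], [4.2, 2.6], [-0.0, -3.7], [1.2, -3.0], [0.4, 0.6], [-2.3, 4.4]]
hub (array([605.78733681, -52.26963671, 161.83955986]), [0.5, 0.5]) local [-3.63548275 -0.31762747 11.83955986]
knob (array([650.00908918, -40.21767617, 209.85589821]), [0.6, 0.6]) y,up,shaft 26.054524687466206 55.97537356283873 39.943137952129675 th 1.1351571632342268
```

```bash
cat > go.py <<'E'
import sys
from h import *
from scipy.spatial.transform import Rotation as Ro
pose=np.load("pose.npy")
def target(th,h): return knob(pose,th,h)
def err(th,h):
    s=env.state();R=Ro.from_euler("xyz",s["ee_rot"],degrees=True)
    x,y,a=pose;Rt=Ro.from_matrix(Rz(a)@np.c_[UP,[0,-1,0],-SH])
    d=R.inv().apply(target(th,h)-s["ee_pos"]);rv=(R.inv()*Rt).as_rotvec(degrees=True)
    dt=Rt.inv().apply(target(th,h)-s["ee_pos"])
    print("t",round(s["time_s"],2),"d_tool_now",d.round(1),"d_in_target_axes",dt.round(1),"rv",rv.round(2),"q",s["qpos"].round(0),"F",s["force"].round(1))
if __name__=="__main__": err(float(sys.argv[1]),float(sys.argv[2]))
E
echo '[{"xyz": [0,0,-50],"rot": [0,0,8]},{"xyz": [0,0,-50],"rot": [0,0,8]},{"xyz": [0,0,-50],"rot": [0,0,8]},{"rot": [0,0,8]},{"rot": [0,0,7]},{"rot": [0,0,7.1]},{"rot": [0,8,0]},{"rot": [0,8,0]}]' | python3 drive.py; python3 go.py 1.135 101
```

```text
time_s: 0.9
ee_pos: [255.3, -516.2, 363.6]
ee_rot: [180.0, -16.3, -19.8]
force: [-0.2, -0.4, -0.8]
gripper_width: 91.3
gripper_force: 0.0
t 0.9 d_tool_now [ 148.  -580.8  146.3] d_in_target_axes [ 123.2 -581.1  166.7] rv [-0.02  8.72  0.09] q [-72.   9.  82.  13.  78.  36.] F [-0.2 -0.4 -0.8]
```

```bash
echo '[{"rot": [0,8.5,0]},{"xyz": [0,-40,0]},{"xyz": [0,-40,0]},{"xyz": [0,-40,0]},{"xyz": [0,-40,0]},{"xyz": [0,-40,0]},{"xyz": [0,-40,0]},{"xyz": [0,-40,0]}]' | python3 drive.py >/dev/null; echo '[{"xyz": [0,-40,0]},{"xyz": [0,-40,0]},{"xyz": [0,-40,0]},{"xyz": [0,-40,0]},{"xyz": [0,-40,0]},{"xyz": [0,-40,0]},{"xyz": [0,-40,0]},{"xyz": [0,-20,0]}]' | python3 drive.py; python3 go.py 1.135 101
```

```text
time_s: 2.5
ee_pos: [451.6, 32.7, 363.4]
ee_rot: [-180.0, -24.4, -19.7]
force: [-0.3, -0.0, 0.2]
gripper_width: 91.6
gripper_force: 0.0
t 2.5 d_tool_now [126.7   2.5 166.2] d_in_target_axes [125.1   1.8 167.4] rv [-0.1   0.55  0.2 ] q [ 12.  -8. 103. -14.  65. 125.] F [-0.3 -0.   0.2]
```

```bash
echo '[{"xyz": [30,0,0],"rot": [0,0.5,0]},{"xyz": [30,0,30],"rot": [0,0,0.2]},{"xyz": [30,0,30]},{"xyz": [30,0,30]},{"xyz": [5,2,30]},{"xyz": [0,0,25]},{"xyz": [0,0,20]},{}]' | python3 drive.py 80; python3 go.py 1.135 21; python3 - <<'E'
from h import *
s=env.grab_frame("scene");t=env.grab_frame("top")
cv2.imwrite("pics/pre.png",np.hstack([cv2.resize(s[110:280,250:420],(400,400)),cv2.resize(t[100:270,250:420],(400,400))]))
E
```

```text
time_s: 3.3
ee_pos: [621.4, -35.0, 262.7]
ee_rot: [179.9, -24.6, -20.1]
force: [0.5, 0.1, -0.4]
gripper_width: 80.0
gripper_force: 0.0
t 3.3 d_tool_now [ 2.7 -4.4 78.9] d_in_target_axes [ 2.1 -4.1 78.9] rv [ 0.15  0.42 -0.17] q [  0.  10.  98. -11.  49. 116.] F [ 0.5  0.1 -0.4]
```

View pics/pre.png

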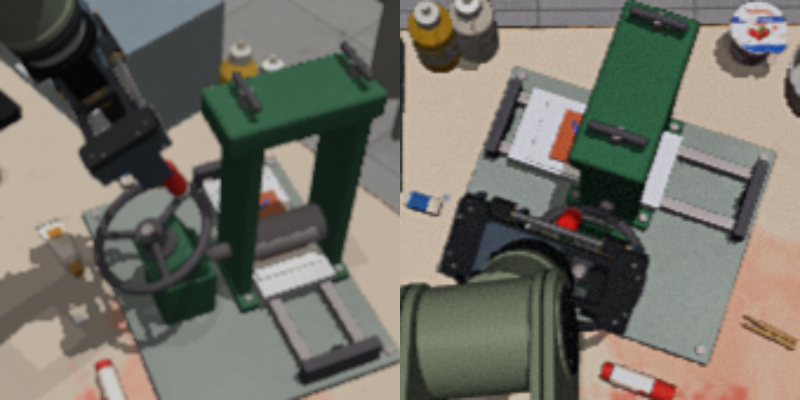

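The gripper leans with the knob, wide side across the press, and the red knob sits between the fingers. I'll descend along the shaft and grip.

```bash
echo '[{"xyz": [2,-2,20],"rot": [0,0.4,0]},{"xyz": [1,-2,20]},{"xyz": [0,0,20]},{"xyz": [0,0,19]},{}]' | python3 drive.py ; echo '[{},{},{},{},{},{},{},{}]' | python3 drive.py 10 25; python3 go.py 1.135 21
```

```text
time_s: 3.9
ee_pos: [657.9, -43.3, 195.9]
ee_rot: [-180.0, -25.3, -20.1]
force: [-0.4, -0.3, -0.8]
gripper_width: 80.0
gripper_force: 0.0
time_s: 4.7
ee_pos: [658.5, -43.2, 196.9]
ee_rot: [-179.9, -25.4, -20.1]
force: [0.3, 0.6, 0.5]
gripper_width: 23.3
gripper_force: 25.0
t 4.7 d_tool_now [-4.3  0.8  3.4] d_in_target_axes [-4.3  0.8  3.4] rv [-0.01 -0.42 -0.19] q [ -1.  16. 101. -13.  40. 118.] F [0.3 0.6 0.5]
```

```bash
python3 -c "
import numpy as np
for a in range(65,475,10):
    r=np.radians([a,a+10]);print(a,*(60*np.diff(np.sin(r))).round(1),*(-60*np.diff(np.cos(r))).round(1),sep=' ',end=' | ')"
```

```text
65 3.6 9.8 | 75 1.8 10.3 | 85 0.0 10.5 | 95 -1.8 10.3 | 105 -3.6 9.8 | 115 -5.2 9.1 | 125 -6.7 8.0 | 135 -8.0 6.7 | 145 -9.1 5.2 | 155 -9.8 3.6 | 165 -10.3 1.8 | 175 -10.5 -0.0 | 185 -10.3 -1.8 | 195 -9.8 -3.6 | 205 -9.1 -5.2 | 215 -8.0 -6.7 | 225 -6.7 -8.0 | 235 -5.2 -9.1 | 245 -3.6 -9.8 | 255 -1.8 -10.3 | 265 0.0 -10.5 | 275 1.8 -10.3 | 285 3.6 -9.8 | 295 5.2 -9.1 | 305 6.7 -8.0 | 315 8.0 -6.7 | 325 9.1 -5.2 | 335 9.8 -3.6 | 345 10.3 -1.8 | 355 10.5 -0.0 | 365 10.3 1.8 | 375 9.8 3.6 | 385 9.1 5.2 | 395 8.0 6.7 | 405 6.7 8.0 | 415 5.2 9.1 | 425 3.6 9.8 | 435 1.8 10.3 | 445 0.0 10.5 | 455 -1.8 10.3 | 465 -3.6 9.8 |
```

```bash
echo '[{"xyz": [1,9.8,1]},{"xyz": [0.3,10.3,1]},{"xyz": [0,10.5,0]},{"xyz": [-1.8,10.3,0]},{"xyz": [-3.6,9.8,0]},{}]' | python3 drive.py; python3 go.py 2.007 21
```

```text
time_s: 5.3
ee_pos: [639.9, -92.2, 196.5]
ee_rot: [-179.9, -25.8, -20.1]
force: [-1.8, -4.7, 8.6]
gripper_width: 23.1
gripper_force: 25.0
t 5.3 d_tool_now [-3.4 -0.9  3.3] d_in_target_axes [-3.3 -0.9  3.4] rv [ 0.03 -0.82 -0.19] q [ -6.  14. 103. -10.  38. 110.] F [-1.8 -4.7  8.6]
```

```bash
echo '[{"xyz": [-5.2,9.1,-1]},{"xyz": [-6.7,8,0],"rot": [0,0.4,0]},{"xyz": [-8,6.7,0]},{"xyz": [-9.1,5.2,0]},{"xyz": [-9.8,3.6,0]},{"xyz": [-10.3,1.8,0]},{"xyz": [-10.5,0,0]},{}]' | python3 drive.py; python3 go.py 3.229 21
```

```text
time_s: 6.1
ee_pos: [575.1, -103.0, 169.7]
ee_rot: [-179.8, -25.9, -20.2]
force: [-4.4, 6.5, 11.9]
gripper_width: 23.4
gripper_force: 25.0
t 6.1 d_tool_now [0.2 1.3 3.3] d_in_target_axes [0.2 1.3 3.3] rv [-0.1  -0.93 -0.26] q [ -8.  10. 113.  -9.  31. 109.] F [-4.4  6.5 11.9]
```

```bash
echo '[{"xyz": [-10.3,-1.8,-1],"rot": [0,-0.5,0]},{"xyz": [-9.8,-3.6,0],"rot": [0,-0.4,0]},{"xyz": [-9.1,-5.2,0]},{"xyz": [-8,-6.7,0]},{"xyz": [-6.7,-8,0]},{"xyz": [-5.2,-9.1,0]},{"xyz": [-3.6,-9.8,0]},{}]' | python3 drive.py; python3 go.py 4.451 21
```

```text
time_s: 6.9
ee_pos: [549.0, -44.7, 149.1]
ee_rot: [-179.7, -25.4, -20.0]
force: [6.2, 1.9, 4.4]
gripper_width: 23.5
gripper_force: 25.0
t 6.9 d_tool_now [-3.5  3.   3.3] d_in_target_axes [-3.5  3.   3.4] rv [-0.22 -0.36 -0.12] q [ -1.   9. 118. -16.  30. 121.] F [6.2 1.9 4.4]
```

```bash
echo '[{"xyz": [-1.8,-10.3,0]},{"xyz": [0,-10.5,0]},{"xyz": [1.8,-10.3,0]},{"xyz": [3.6,-9.8,0]},{"xyz": [5.2,-9.1,0]},{"xyz": [6.7,-8,0]},{"xyz": [8,-6.7,0]},{}]' | python3 drive.py; python3 go.py 5.672 21;echo '[{"xyz": [9.1,-5.2,0]},{"xyz": [9.8,-3.6,0]},{"xyz": [10.3,-1.8,0]},{"xyz": [10.5,0,0]},{}]' | python3 drive.py; python3 go.py 6.37 21
```

```text
time_s: 7.7
ee_pos: [589.1, 6.2, 158.5]
ee_rot: [179.9, -25.1, -20.0]
force: [1.1, -5.6, 8.2]
gripper_width: 23.2
gripper_force: 25.0
t 7.7 d_tool_now [-2.5 -0.1  3.3] d_in_target_axes [-2.5 -0.1  3.3] rv [ 0.1  -0.11 -0.09] q [  5.  13. 112. -19.  34. 129.] F [ 1.1 -5.6  8.2]
time_s: 8.2
ee_pos: [625.9, 5.4, 174.7]
ee_rot: [-179.8, -25.0, -20.1]
force: [-1.3, 2.2, 7.6]
gripper_width: 23.4
gripper_force: 25.0
t 8.2 d_tool_now [-1.3  1.   3.2] d_in_target_axes [-1.3  1.   3.2] rv [-0.05  0.   -0.23] q [  5.  15. 106. -17.  38. 126.] F [-1.3  2.2  7.6]
```

```bash
echo '[{"xyz": [10.3,1.8,0]},{"xyz": [9.8,3.6,0]},{"xyz": [9.1,5.2,0]},{"xyz": [8,6.7,0]},{"xyz": [6.7,8,0]},{"xyz": [5.2,9.1,0]},{"xyz": [3.6,9.8,0]},{}]' | python3 drive.py; python3 go.py 7.592 21;echo '[{"xyz": [1.8,10.3,0]},{"xyz": [0,10.5,0]},{"xyz": [-0.8,5.2,0]},{}]' | python3 drive.py; python3 go.py 8.029 21; python3 - <<'E'
from h import *
s=env.grab_frame("scene");t=env.grab_frame("top")
cv2.imwrite("pics/mid.png",np.hstack([cv2.resize(s[110:280,250:420],(400,400)),cv2.resize(t[100:270,250:420],(400,400))]))
E
```

```text
time_s: 9.0
ee_pos: [658.1, -53.6, 198.4]
ee_rot: [-179.8, -25.4, -20.1]
force: [5.2, -0.9, 6.0]
gripper_width: 23.2
gripper_force: 25.0
t 9.0 d_tool_now [-4.2  0.6  3.4] d_in_target_axes [-4.2  0.6  3.4] rv [-0.12 -0.39 -0.22] q [ -2.  16. 101. -12.  40. 116.] F [ 5.2 -0.9  6. ]
time_s: 9.4
ee_pos: [649.6, -79.1, 198.7]
ee_rot: [-179.9, -25.4, -20.1]
force: [5.9, -4.3, 5.6]
gripper_width: 23.1
gripper_force: 25.0
t 9.4 d_tool_now [-3.9 -0.2  3.4] d_in_target_axes [-3.9 -0.2  3.4] rv [-0.02 -0.4  -0.17] q [ -5.  15. 102. -10.  39. 112.] F [ 5.9 -4.3  5.6]
```

View pics/mid.png

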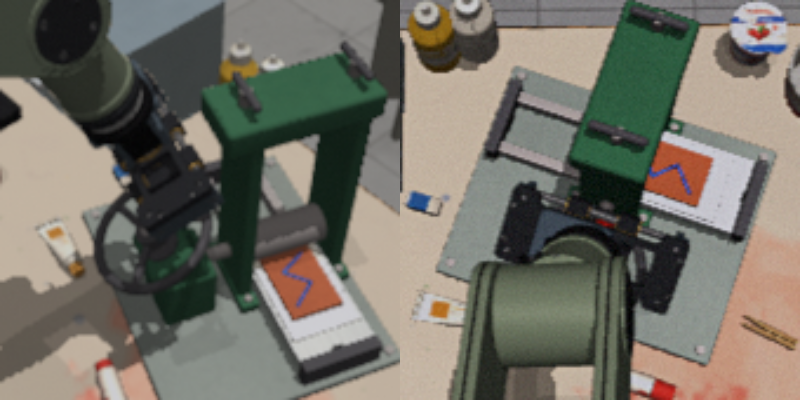

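The bed is almost at the right-hand block. Now small steps until the force rises.

```bash
for i in 1; do echo '[{"xyz": [-0.8,3,0]},{"xyz": [-0.8,3,0]},{}]' | python3 drive.py; done; python3 go.py 8.13 21; echo '[{"xyz": [-1,3,0]},{}]' | python3 drive.py; python3 go.py 8.2 21
```

```text
time_s: 9.8
ee_pos: [646.5, -84.0, 198.1]
ee_rot: [-179.9, -25.4, -20.1]
force: [5.9, -3.7, 4.2]
gripper_width: 23.1
gripper_force: 25.0
t 9.8 d_tool_now [-3.8  0.   3.4] d_in_target_axes [-3.8  0.   3.4] rv [-0.03 -0.43 -0.15] q [ -5.  15. 102. -10.  39. 111.] F [ 5.9 -3.7  4.2]
time_s: 10.0
ee_pos: [644.6, -86.6, 197.7]
ee_rot: [-179.9, -25.4, -20.0]
force: [5.7, -4.1, 5.2]
gripper_width: 23.5
gripper_force: 25.0
t 10.0 d_tool_now [-4.1  0.9  3.4] d_in_target_axes [-4.   0.9  3.4] rv [-0.02 -0.42 -0.15] q [ -6.  15. 102. -10.  39. 111.] F [ 5.7 -4.1  5.2]
```

```bash
echo '[{"xyz": [-1,2,0]},{}]' | python3 drive.py|sed -n 2,4p; echo '[{"xyz": [-1,2,0]},{}]' | python3 drive.py|sed -n 2,4p; echo '[{"xyz": [-1,2,0]},{}]' | python3 drive.py|sed -n 2,4p
```

```text
ee_pos: [644.4, -86.8, 197.7]
ee_rot: [-179.7, -25.6, -20.1]
force: [10.4, 0.9, 4.9]
ee_pos: [644.3, -87.0, 197.7]
ee_rot: [-179.5, -25.7, -20.2]
force: [13.2, 5.1, 2.7]
ee_pos: [644.2, -87.1, 197.7]
ee_rot: [-179.3, -25.8, -20.3]
force: [17.0, 10.2, 1.1]
```

Position has stalled while the force climbs, so this is the stop. I'll push a bit firmer to confirm.

```bash
echo '[{"xyz": [-0.5,2,0]},{}]' | python3 drive.py|sed -n 2,6p; echo '[{"xyz": [-0.5,2,0]},{},{}]' | python3 drive.py|sed -n 2,6p
```

```text
ee_pos: [644.2, -87.3, 197.8]
ee_rot: [-179.1, -25.9, -20.3]
force: [19.7, 15.4, -0.2]
gripper_width: 23.4
gripper_force: 25.0
ee_pos: [644.1, -87.4, 197.8]
ee_rot: [-178.9, -26.0, -20.4]
force: [22.8, 21.0, -1.8]
gripper_width: 23.4
gripper_force: 25.0
```

```bash
echo '[{"xyz": [1,-2,0]},{"xyz": [1,-2,0]},{"xyz": [1,-2,0]},{"xyz": [1,-2,0]},{}]' | python3 drive.py|sed -n 2,6p; echo '[{},{},{},{},{},{},{}]' | python3 drive.py 70; python3 go.py 8.2 21
```

```text
ee_pos: [644.4, -86.9, 197.7]
ee_rot: [-179.8, -25.4, -20.1]
force: [7.6, 0.7, 5.0]
gripper_width: 23.3
gripper_force: 25.0
time_s: 12.3
ee_pos: [640.9, -86.8, 194.8]
ee_rot: [-179.9, -24.9, -20.1]
force: [0.5, -0.7, -0.0]
gripper_width: 70.1
gripper_force: 0.0
t 12.3 d_tool_now [ 0.2 -0.5  2.2] d_in_target_axes [ 0.2 -0.5  2.2] rv [ 0.    0.11 -0.19] q [ -6.  15. 103.  -9.  39. 111.] F [ 0.5 -0.7 -0. ]
```

Free on both sides with no force. I'll retreat along the shaft, then back and clear of the press.

```bash
echo '[{"xyz": [0,0,-10]},{"xyz": [0,0,-20]},{"xyz": [0,0,-30]},{"xyz": [0,0,-35]},{"xyz": [0,0,-40]},{"xyz": [0,0,-40]},{"xyz": [-40,0,0]},{"xyz": [-40,0,0]}]' | python3 drive.py >/dev/null; echo '[{"xyz": [-30,0,-40]},{"xyz": [0,40,0]},{"xyz": [0,40,0]},{"xyz": [0,40,0]},{"xyz": [0,40,0]},{"xyz": [0,40,0]},{"xyz": [0,40,0]},{}]' | python3 drive.py; python3 - <<'E'
from h import *
s=env.grab_frame("scene");t=env.grab_frame("top")
cv2.imwrite("pics/end.png",np.hstack([cv2.resize(s[110:320,220:430],(400,400)),cv2.resize(t[90:300,220:430],(400,400))]))
E
```

```text
time_s: 13.9
ee_pos: [377.8, -251.5, 343.9]
ee_rot: [180.0, -25.0, -20.5]
force: [0.4, -0.0, -0.4]
gripper_width: 70.2
gripper_force: 0.0
```

View pics/end.png

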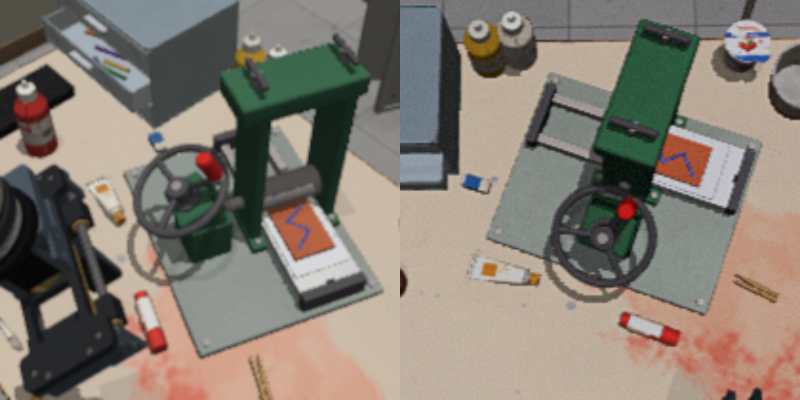

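The bed sits against the right block, the knob is just past the top at about (626,208) in the picture, and the other things have not moved. I'll check the angle, then hand in.

```bash
python3 - <<'E'
from h import *
t=red(env.grab_frame("top"),326,350,188,212);s=red(env.grab_frame("scene"),318,342,184,210)
k,r=tri(("top",*t[:2]),("scene",*s[:2]));x,y,a=np.load("pose.npy");l=Rz(a).T@(k-[x,y,0])-[0,0,150]
th=np.arctan2(l@UP,l[1])+2*np.pi;print(th,r)
if th>8.1: print(env.job_done())
E
```

```text
8.187215841965589 [0.4, 0.4]
the job is handed in; nothing more can be done
None
```

The wheel is turned clockwise to its stop, measured at about 8.19 rad of 8.2. The bed is fully right, the knob is released, the other things look undisturbed, and the job was handed in at about 14 s.

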